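# Seat a block in the clamping fixture and snap the toggle clamp over

### The job

Slide the wooden block along its channel until it is fully home against the brass screw of the end stop, and bear on it with a steady push of about 10 N to seat it. Then, with closed fingers near the ball, push the orange clamp handle down past its centre so that it snaps over, and bear on it with about 10 N for a moment to be sure it is locked. Never load the stop or the handle with 20 N or more, and leave the tin, the bottle and the reel where they stand.

Things in the scene. Friction and masses are not known exactly. Their poses are not given: they have to be found in the camera images.
- fixture: Grey base plate, 220 (x) x 135 (y) x 12 mm, fixed, spanning x -110 to 110, y -48 to 87 mm. Origin on the counter under the channel's middle; x runs along the channel to the end stop, y across it to the clamp, z up. Two dark rails (inner faces at y = -24 and 24 mm, x -85 to 80 mm, tops 22 mm above the counter) form the channel, open above and at the -x end.
- end_stop: Rigid steel block, 16 x 46 x 26 mm, closing the channel; origin at the middle of the lower edge of its face, on the plate's top (fixture x = 88, z = 12 mm); axes as the fixture's. An adjusting screw with a 14 mm brass head, jammed, sticks out of that face along -x at half the block's height. The beech block meets its head; how far it is screwed out, 4 to 12 mm, differs each time, unmeasured.
- block_center (a point): Centre of the loose beech block, 85 mm along the channel, 45 mm across it, 22 mm high, 40 to 85 g, lying on the plate between the rails with 3 mm play (underside 12, top 34 mm above the counter). Its axes are turned 12 degrees from its edges: take directions from the fixture. It starts with its centre at fixture x -12 to 19 mm; home, by the screw's setting, at 33.5 to 41.5 mm.
- block: The same beech block; origin at the centre of its underside.
- pivot (a point): Centre of the handle's hinge pin (fixture frame x = 54, y = 72, z = 50 mm); axes as the fixture's. The handle swings in the fixture's y-z plane, outwards and down towards +y. The steel cheeks round the pin span fixture x 38 to 70, y 47 to 79 mm, up to z = 61 mm.
- knob (a point): Centre of the 26 mm orange ball at the handle's end, 110 mm from the hinge pin. The round orange shank (17 mm thick) next to it reaches from 50 mm from the pin up to the ball. Open, the handle stands 0.81 rad above level, up and to the fixture's +y; locked, 0.05 rad above level.
- handle (a joint): Handle angle, rad: 0 open on one rigid stop (the start), growing as it is pushed down, 0.76 locked on the other. An over-centre spring holds it on either stop: torque to start it about 0.9 N m (8 N at the ball, more nearer the pin), falling to zero at the centre, 0.45; beyond it the handle snaps down by itself. Let go before the centre, it springs back.
- pad: Black sprung rubber pad, 18 mm wide, under the end of the 54 mm jaw bar; origin at the centre of its underside. Open, the bar stands raised 0.9 rad over the channel's edge at fixture x = 54 mm, up to z = 100 mm; it swings down with the handle, and locked the pad presses on the block's top with about 5 N.
- fork_mount: Telescope-like black mount: a round base about 220 mm wide with a fork arm over 400 mm tall, standing to the right of the fixture, fixed. Origin under the base on the counter. Not needed: keep the arm clear of it on the way in from the right.
- tin: Red and white grease tin, 57 mm wide, 24 mm high, beside the clamp, standing loose; origin under its centre. Leave alone.
- oiler: White oil bottle with red spout, 41 mm wide, 118 mm high, behind the clamp, standing loose; origin under its centre. Leave alone.
- reel: Blue and white solder reel, 50 mm wide, 30 mm high, at the other side of the channel, standing loose; origin under its centre. Leave alone.
There are look-alikes about, which are no part of the job. What is shaped like the block but turquoise is not meant.

How it is judged:
On the way, in this order (a step that is already met when the one before it is completed fails the run):
1. the block is home and bears on the end stop with at least 3 N for 0.3 s, the clamp still open (x of block_center in the frame of fixture above 0.0315 m and z of block_center in the frame of fixture below 0.026 m and contact force between block and end_stop above 3 N and value of joint handle below 0.3 rad), for 0.3 s.
2. the handle has snapped over its centre and is borne on with at least 5 N for 0.3 s on its stop, the block still home (x of block_center in the frame of fixture above 0.0315 m and z of block_center in the frame of fixture below 0.026 m and value of joint handle above 0.73 rad and contact force between the fingers and handle above 5 N), for 0.3 s.
At the end, for the whole second after the job is handed in: The block rests in the channel where the stop can set it (centre beyond 31.5 mm in the fixture's x), the clamp handle stays locked (beyond 0.73 rad), the pad presses on the block with more than 2 N, and tin, bottle and reel stand upright within 15 mm of where they were (x of block_center in the frame of fixture above 0.0315 m and z of block_center in the frame of fixture below 0.026 m and value of joint handle above 0.73 rad and contact force between pad and block above 2 N and linear speed of block below 0.01 m/s and distance of each of tin, oiler, reel from where it was at the start of the episode below 0.015 m and angle between each of tin, oiler, reel's own z axis and vertical below 0.2 rad); the robot touches nothing.
It fails at once if the block is driven on to the end stop with 20 N or more (contact force between block and end_stop above 20 N).
It fails at once if the handle is loaded with 20 N or more (contact force between any of the fingers, the arm and handle above 20 N).
It fails at once if the tin, the bottle or the reel is moved by more than 15 mm or tipped (not (distance of each of tin, oiler, reel from where it was at the start of the episode below 0.015 m and angle between each of tin, oiler, reel's own z axis and vertical below 0.2 rad)).
It also fails if it takes over 67 s, if anything falls off the work surface, if the arm or the gripper's body presses on something with over 40 N, if the wrist force passes 120 N, or if a joint passes its speed limit or range.

### The arm

A 6-joint arm with a two-finger parallel gripper is mounted at the origin on a cart in front of the work surface, level with it; the furniture and walls round the work are solid. World frame = base frame: x ahead of the robot, y to its left, z up, the work surface at z = 0. Lengths are in m, angles in rad, forces in N, time in s.
With the tool pointing down it reaches from about 0.35 to 1 m from the base axis. Payload 7.1 kg.
Tool frame: the origin (TCP) lies midway between the tips of the shut fingers; the grasp point (between the pads) lies 19 mm behind it; z points along the fingers, x is the direction in which the jaws open and shut, and the axes are right-handed (so a half turn about z gives the same grasp; the last joint's range is limited). The gripper opens to 85 mm and grips with 20 to 120 N. Pads are 22 mm wide; open, the fingers measure 114 mm over their backs; the gripper's body (76 mm by 85 mm) begins 54 mm behind the grasp point. The pads swing forward as they close: fully open they stand 13 mm farther back than shut.
Start: joints at [-1.319, 0.423, 1.63, -0, 1.089, -0.019], TCP at [0.167, -0.602, 0.231] pointing down, gripper open.
Joint ranges: [-3, 3], [-0.9, 2.11], [0.09, 2.58], [-1.31, 4.45], [0.11, 2.69], [-2.54, 2.54]. Speed limits (rad/s): [2.39, 2.39, 3.01, 3.14, 3.14, 3.14].

### API

Orientations are given as a rotation vector (axis times angle).
In Python, from rig import telemetry, grab_frame, camera_info, job gives the robot as it stands.
- The arm moves only by the shell command python3 -m crank 'ROWS' [OPENING] [FORCE]. ROWS is JSON, a list that holds one entry, the list of rows, each a list of 6 numbers: the shift along the tool's x, y, z in m, then the turn, a rotation vector about the tool's x, y, z in degrees. In form: [[[dx, dy, dz, wx, wy, wz], ...]]. A call has 1 to 8 rows; each row is the pose to reach, as a shift and turn from the pose commanded when the call began, along the tool's axes at that moment; what a row does not reach only later rows make up. A row lasts 1/12 s, in which the tool goes at most 41.7 mm and 7.16 degrees, less where a joint would pass 70% of its speed; a pose out of reach is approached as far as the arm can. A call with a gripper value outside its range is refused whole. OPENING is the closure, from -1 (fully open) to 1 (shut), set as the call begins (- or left out, the last holds). The fingers move at their own pace and stop on an object; FORCE is the grip in N (left out, the last holds). Time passes only in rows, so rows that repeat a pose let the fingers close. It gives the time, the measured TCP pose, the force and the opening at its end, in the units of the state.
- telemetry.get_state(): the state, without advancing time (a new reading comes with each control period).
- grab_frame(name): name is "scene" or "top" or "wrist"; returns the picture (480x640x3 uint8, red, green, blue); there is no depth.
- camera_info(name): a dict with "camera_matrix" (3x3 intrinsics, pixels), "R" (3x3) and "t" (3): a world point X has camera coordinates R X + t. Camera axes: x right, y down, z forward; pixel columns grow to the right and rows downward; lengths in m; the calibration is good to about 2 mm. A picture is of the moment at which its call begins: read the wrist's pose just before it. camera_info takes no time and is no camera call; for the wrist camera it gives the pose at the moment of the call.
- job.sign_off(): hands the job in, once; it reports no verdict.
The state is a dict: "time": time; "joint_pos": joint angles; "joint_vel": joint speeds; "tau": joint torques, N m; "tcp_pos": TCP position; "ee_rot": TCP orientation; "force": force on the tool from outside, world axes, zero at the start; "torque": the same for the moment, N m; "opening": opening from 0.0 (shut) to 1.0 (fully open).
Only numpy, scipy, OpenCV 4.12 (cv2) and the standard library are available. Lean on these libraries where they do the work, as an engineer would, in place of code of your own. Each camera call takes 0.05 s, during which the arm holds its last target.

## Working session

There is one attempt and no reset: what is moved stays moved. The work goes in short steps, Python scripts to look and compute and a shell command to move; the robot and the scene stay as the last step left them, time stands still between calls to the robot, and variables do not carry over. Pictures are saved under pics/ and viewed, and the job is handed in when it is done.

```bash
ls; mkdir -p pics; python3 - <<'E'
from rig import telemetry, grab_frame, camera_info
import cv2,numpy as np
np.set_printoptions(precision=4,suppress=True)
print(telemetry.get_state())
for n in ["scene","top","wrist"]:
    f=grab_frame(n); cv2.imwrite(f"pics/{n}0.png",f[:,:,::-1]); 
    c=camera_info(n); print(n,c)
E
```

```text
pics
{'time': 0.0, 'joint_pos': array([-1.319 ,  0.4238,  1.6307, -0.    ,  1.0886, -0.019 ]), 'joint_vel': array([-0.0001,  0.0014,  0.0004, -0.0007, -0.0021,  0.    ]), 'tau': array([  0.0012, -55.7376, -28.1746,   0.0001,   0.0074,   0.    ]), 'tcp_pos': array([ 0.1671, -0.6017,  0.2306]), 'ee_rot': array([-2.5003,  1.9007,  0.0019]), 'force': array([0.0329, 0.1303, 0.2097]), 'torque': array([0.0347, 0.0164, 0.0144]), 'opening': 0.9974625768588445}
scene {'camera_matrix': array([[577.9221,   0.    , 321.6314],
       [  0.    , 577.9221, 240.115 ],
       [  0.    ,   0.    ,   1.    ]]), 'R': array([[-0.849 , -0.5284,  0.0017],
       [-0.4043,  0.6475, -0.6459],
       [ 0.3402, -0.5491, -0.7634]]), 't': array([0.5393, 0.2192, 1.1997])}
top {'camera_matrix': array([[617.4784,   0.    , 320.1975],
       [  0.    , 617.4784, 230.3054],
       [  0.    ,   0.    ,   1.    ]]), 'R': array([[ 0.0034, -0.9997,  0.0239],
       [-0.9827, -0.0078, -0.1849],
       [ 0.185 , -0.0229, -0.9825]]), 't': array([0.0864, 0.5628, 1.3809])}
wrist {'camera_matrix': array([[345.7409,   0.    , 318.2593],
       [  0.    , 345.7409, 240.6157],
       [  0.    ,   0.    ,   1.    ]]), 'R': array([[ 0.266 , -0.964 , -0.0006],
       [-0.9253, -0.2555,  0.2804],
       [-0.2705, -0.0741, -0.9599]]), 't': array([-0.6255, -0.0344,  0.3801])}
```

View pics/scene0.png

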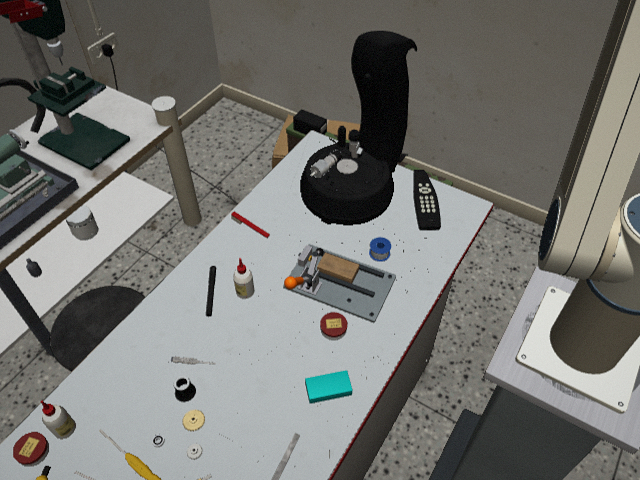

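View pics/top0.png

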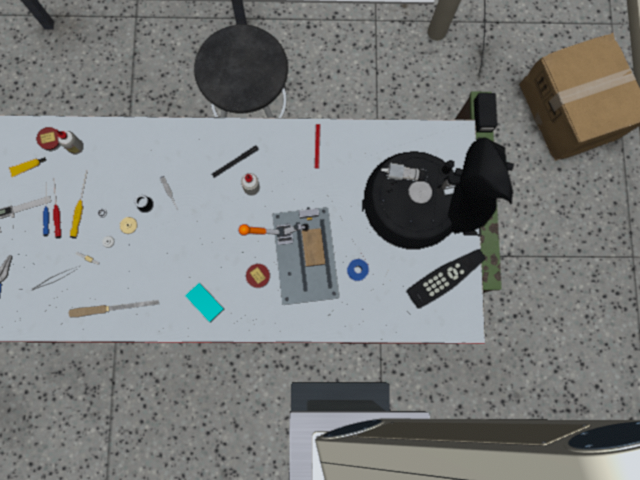

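View pics/wrist0.png

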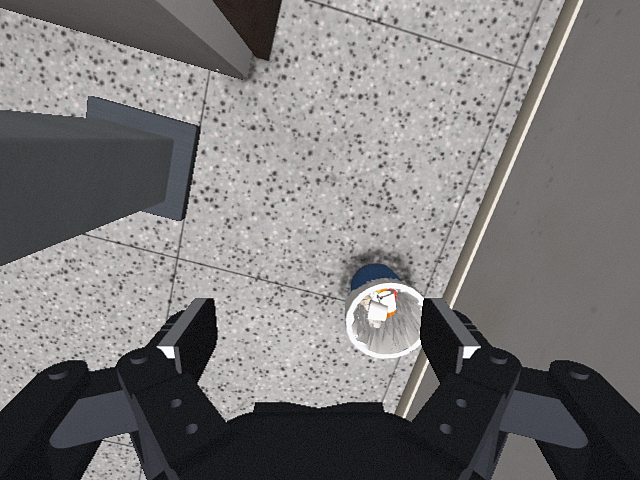

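```bash
python3 - <<'E'
import cv2
t=cv2.imread('pics/top0.png')[190:320,220:380]; cv2.imwrite('pics/top0c.png',cv2.resize(t,None,fx=4.5,fy=4.5,interpolation=cv2.INTER_CUBIC))
t=cv2.imread('pics/scene0.png')[225:345,230:400]; cv2.imwrite('pics/scene0c.png',cv2.resize(t,None,fx=4.5,fy=4.5,interpolation=cv2.INTER_CUBIC))
E
```

```text
(no output)
```

View pics/top0c.png

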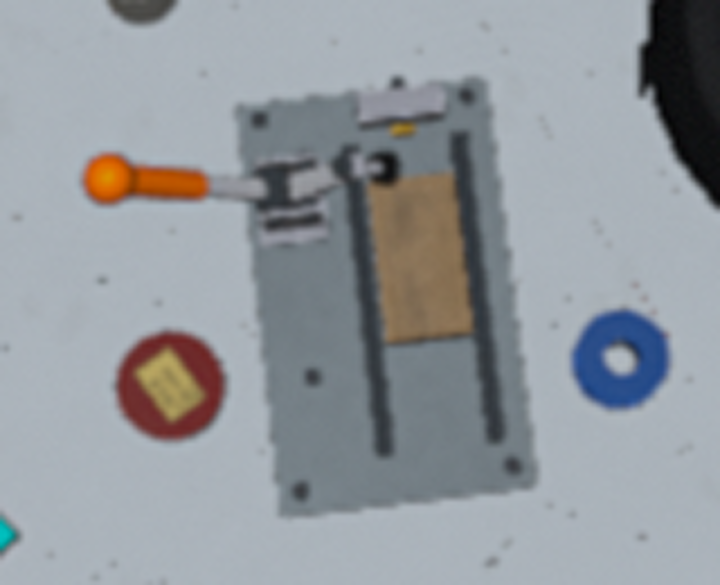

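View pics/scene0c.png

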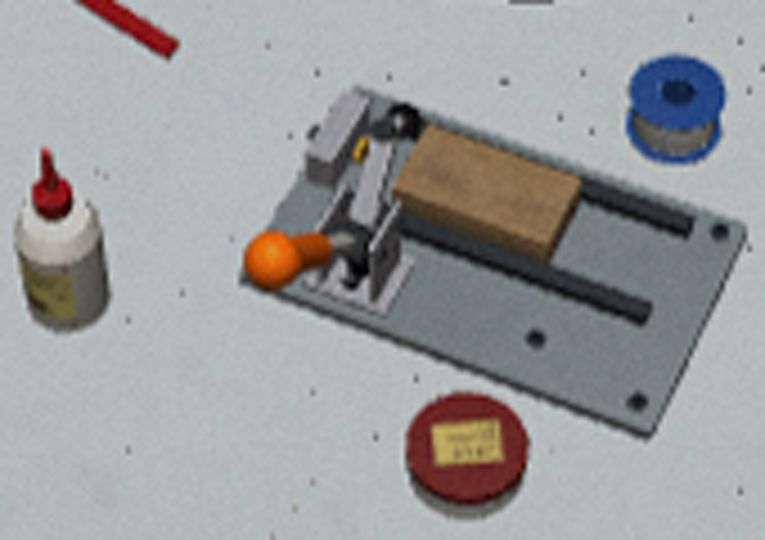

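```bash
cat > h.py <<'E'
import numpy as np, cv2
from scipy.optimize import least_squares
from scipy.spatial.transform import Rotation as Ro
from rig import camera_info
np.set_printoptions(precision=4,suppress=True)
def proj(c,X):
    X=np.atleast_2d(X); p=X@c['R'].T+c['t']; q=p@c['camera_matrix'].T; return q[:,:2]/q[:,2:]
def onz(c,uv,z):
    uv=np.atleast_2d(uv); d=np.c_[uv,np.ones(len(uv))]@np.linalg.inv(c['camera_matrix']).T@c['R']
    o=-c['R'].T@c['t']; return o+d*((z-o[2])/d[:,2:])
def tri(cs,uvs):
    P=[c['camera_matrix']@np.c_[c['R'],c['t']] for c in cs]
    A=np.concatenate([[u*p[2]-p[0],v*p[2]-p[1]] for p,(u,v) in zip(P,uvs)])
    x=np.linalg.svd(A)[2][-1]; x=x[:3]/x[3]
    e=[proj(c,x)[0]-np.array(uv) for c,uv in zip(cs,uvs)]
    return x,np.round(np.array(e),1).tolist()
E
python3 - <<'E'
from h import *
ct,cs=camera_info('top'),camera_info('scene')
T=lambda a:np.array(a,float)/4.5+[220,190]
S=lambda a:np.array(a,float)/4.5+[230,225]
ft=np.array([[110,87],[110,-48],[-110,-48],[-110,87]])/1000
tc=T([(237,105),(485,78),(537,486),(280,516)]); sc=S([(242,280),(358,88),(745,228),(650,437)])
names=['c++','c+-','c--','c-+']
for n,a,b in zip(names,tc,sc): print(n,tri([ct,cs],[a,b]))
def res(p,cams):
    c,s=np.cos(p[2]),np.sin(p[2]); X=np.c_[ft@np.array([[c,s],[-s,c]])+p[:2],np.full(4,.012)]
    r=[]
    if 0 in cams: r.append(proj(ct,X)-tc)
    if 1 in cams: r.append(proj(cs,X)-sc)
    return np.concatenate(r).ravel()
for cams in [(0,),(1,),(0,1)]:
    r=least_squares(res,[.5,0,0],args=(cams,)); print(cams,r.x,np.round(r.fun,1))
p=r.x;c,s=np.cos(p[2]),np.sin(p[2]); M=np.array([[c,-s],[s,c]])
F=lambda X:np.r_[(M.T@(X[:2]-p[:2])),X[2]]
def show(n,a,b):
    x,e=tri([ct,cs],[T(a),S(b)]); print(n,x,F(x)*1000,e)
show('knob',(108,179),(271,261))
show('blk--',(474,332),(582,182)); show('blk-+',(385,343),(549,238)); show('blk+-',(455,173),(424,125))
print('tin',onz(ct,T((171,385)),.024),onz(cs,S((467,447)),.024)); print('reel',onz(ct,T((620,358)),.03),onz(cs,S((677,92)),.03))
print('oil top tip',proj(ct,[[0,0,0]]))
print('mount', onz(ct,[(415,200)],0.08))
E
```

```text
c++ (array([ 0.6117,  0.2028, -0.0032]), [[0.3, 0.7], [-0.9, -0.3]])
c+- (array([0.6273, 0.0699, 0.0011]), [[0.2, 0.5], [-0.6, -0.2]])
c-- (array([0.4102, 0.0428, 0.0001]), [[-0.0, -0.1], [0.1, 0.0]])
c-+ (array([ 0.393 ,  0.1768, -0.0008]), [[0.1, 0.3], [-0.4, -0.1]])
(0,) [0.512  0.1039 0.1217] [-0.4 -0.2  0.4 -0.4  0.2  0.2 -0.2  0.3]
(1,) [0.5076 0.1114 0.1244] [-1.3 -0.5 -0.8 -0.3  1.4  0.2  0.6  0.3]
(0, 1) [0.5101 0.1071 0.1228] [-1.8  0.6 -0.9  0.4 -1.1  1.  -1.5  1.1 -1.2 -2.4 -0.6 -1.9  1.3 -1.5
  0.5 -1.7]
knob [0.5485 0.2585 0.1231] [ 56.702  145.5956 123.1236] [[0.0, 0.1], [-0.1, -0.0]]
blk-- [0.4877 0.0765 0.0223] [-25.8927 -27.6077  22.2552] [[0.0, 0.1], [-0.2, -0.0]]
blk-+ [0.4804 0.1229 0.0333] [-27.4625  19.2943  33.3261] [[0.0, 0.1], [-0.1, -0.0]]
blk+- [0.5731 0.087  0.0224] [ 60.0955 -27.6146  22.377 ] [[-0.1, -0.3], [0.4, 0.1]]
tin [[0.4592 0.2334 0.024 ]] [[0.4556 0.2409 0.024 ]]
reel [[0.474  0.0012 0.03  ]] [[0.4721 0.0052 0.03  ]]
oil top tip [[358.8509 481.9889]]
mount [[ 0.6297 -0.1278  0.08  ]]
```

```bash
python3 - <<'E'
from h import *
from rig import telemetry
s=telemetry.get_state(); R=Ro.from_rotvec(s['ee_rot']).as_matrix(); print(R)
c=camera_info('wrist'); o=-c['R'].T@c['t']; print('cam in tool',R.T@(o-s['tcp_pos']), '\ncam axes in tool (rows x,y,z)\n',c['R']@R)
ct,cs=camera_info('top'),camera_info('scene')
print('mount fork top', onz(ct,[(455,160),(512,180),(500,230),(450,230)],0.40))
print('mount base', onz(ct,[(362,200),(395,240)],0.03))
print('oiler',onz(ct,[(250,184)],.1), onz(cs,[(244,296)],0.0))
E
```

```text
[[ 0.2675 -0.9636 -0.0003]
 [-0.9636 -0.2675  0.0012]
 [-0.0012 -0.     -1.    ]]
cam in tool [ 0.0011 -0.0726 -0.1434] 
cam axes in tool (rows x,y,z)
 [[ 1.      0.0016 -0.0006]
 [-0.0017  0.9599 -0.2804]
 [ 0.0002  0.2804  0.9599]]
mount fork top [[ 0.6269 -0.1436  0.4   ]
 [ 0.5908 -0.2446  0.4   ]
 [ 0.4998 -0.2184  0.4   ]
 [ 0.4991 -0.13    0.4   ]]
mount base [[ 0.6406 -0.0102  0.03  ]
 [ 0.5445 -0.0872  0.03  ]]
oiler [[0.6587 0.2502 0.1   ]] [[0.6693 0.2704 0.    ]]
```

```bash
python3 -m crank '[[[-0.224,-0.096,-0.05,0,0,0],[-0.224,-0.096,-0.05,0,0,0],[-0.224,-0.096,-0.05,0,0,0],[-0.224,-0.096,-0.05,0,0,0],[-0.224,-0.096,-0.05,0,0,0],[-0.224,-0.096,-0.05,0,0,0],[-0.224,-0.096,-0.05,0,0,0]]]' 1 20
```

```text
time: 0.73
tcp_pos: [0.1994, -0.3549, 0.2818]
ee_rot: [-2.501, 1.898, 0.002]
force: [0.2, -1.5, -0.8]
opening: 0.012
```

```bash
python3 -m crank '[[[-0.125,-0.149,0,0,0,0],[-0.125,-0.149,0,0,0,0],[-0.125,-0.149,0,0,0,0],[-0.125,-0.149,0,0,0,0],[-0.125,-0.149,0,0,0,0]]]'; python3 -m crank '[[[-0.182,-0.092,0,0,0,2],[-0.182,-0.092,0,0,0,4],[-0.182,-0.092,0,0,0,8.5],[-0.182,-0.092,0,0,0,8.5],[-0.182,-0.092,0,0,0,8.5],[-0.182,-0.092,0,0,0,8.5]]]'
```

```text
time: 1.15
tcp_pos: [0.3108, -0.1981, 0.2814]
ee_rot: [-2.501, 1.901, -0.001]
force: [-0.0, -0.7, -0.6]
opening: 0.001
time: 1.65
tcp_pos: [0.3508, 0.0056, 0.2816]
ee_rot: [-2.36, 2.07, 0.001]
force: [0.1, -0.8, -0.4]
opening: 0.0
```

```bash
cat > snap.py <<'E'
import sys
from h import *
from rig import telemetry, grab_frame
n=sys.argv[1]
c=camera_info('wrist'); f=grab_frame('wrist'); cv2.imwrite(f'pics/{n}.png',f[:,:,::-1])
np.savez(f'{n}.npz',**c); s=telemetry.get_state(); print(s['time'],s['tcp_pos'],s['force'])
E
python3 -m crank '[[[-0.085,-0.082,0,0,0,0],[-0.085,-0.082,0,0,0,0],[-0.085,-0.082,0,0,0,0],[-0.085,-0.082,0,0,0,0],[-0.085,-0.082,0,0,0,0]]]'; python3 snap.py w1;  python3 -m crank '[[[-0.06,-0.08,0,0,0,0],[-0.06,-0.08,0,0,0,0],[-0.06,-0.08,0,0,0,0],[-0.06,-0.08,0,0,0,0]]]'; python3 snap.py w2
```

```text
time: 2.07
tcp_pos: [0.4216, 0.0949, 0.2809]
ee_rot: [2.355, -2.078, -0.001]
force: [-0.5, 0.0, 0.5]
opening: -0.001
2.1167 [0.4207 0.094  0.2808] [-0.4467  0.1116  0.4983]
time: 2.45
tcp_pos: [0.495, 0.164, 0.2813]
ee_rot: [-2.352, 2.081, -0.001]
force: [-0.4, 0.1, 1.1]
opening: 0.002
2.5 [0.4932 0.1627 0.2809] [-0.0543  0.7565  0.0378]
```

View pics/w1.png

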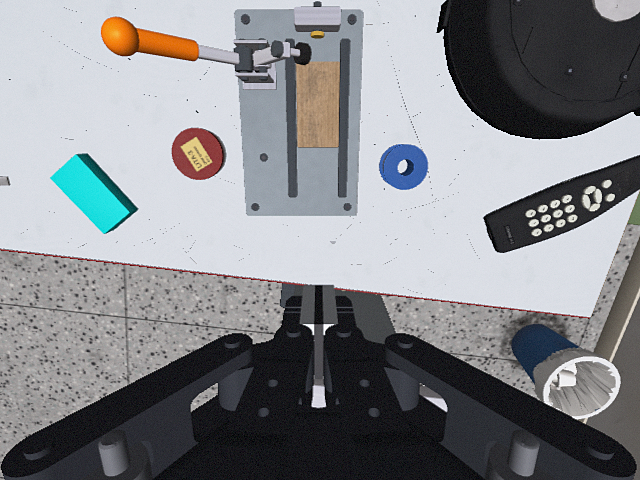

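View pics/w2.png

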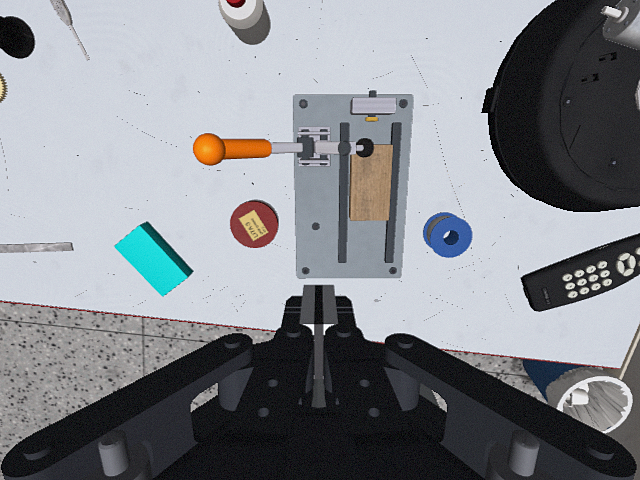

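```bash
python3 - <<'E'
from h import *
C=[dict(np.load('w1.npz')),dict(np.load('w2.npz'))]
ft=np.array([[110,87],[110,-48],[-110,-48],[-110,87]])/1000
P=[np.array([(234,10),(364,10),(357,216),(246,216)],float),np.array([(293,94),(413,94),(402,278),(296,279)],float)]
# sub-pixel corner refine
for i,n in enumerate(['w1','w2']):
    g=cv2.cvtColor(cv2.imread(f'pics/{n}.png'),cv2.COLOR_BGR2GRAY)
    q=cv2.cornerSubPix(g,P[i].astype(np.float32).reshape(-1,1,2),(4,4),(-1,-1),(3,30,.01)).reshape(-1,2); print(q); P[i]=q
for k in range(4): print(tri(C,[P[0][k],P[1][k]]))
def res(p):
    c,s=np.cos(p[2]),np.sin(p[2]); X=np.c_[ft@np.array([[c,s],[-s,c]])+p[:2],np.full(4,p[3])]
    return np.concatenate([proj(c,X)-q for c,q in zip(C,P)]).ravel()
r=least_squares(res,[.5,.1,.12,.012]); print(r.x,np.round(r.fun,1)); p=r.x; np.save('fix.npy',p)
c,s=np.cos(p[2]),np.sin(p[2]);M=np.array([[c,-s],[s,c]])
F=lambda X:np.r_[(M.T@(X[:2]-p[:2])),X[2]]*1000
for n,a,b in [('knob',(120,35),(209,149)),('b-+',(297,147),(349,219)),('b--',(339,148),(388,221)),('tin',(199,153),(255,224)),('reel',(404,166),(451,236)),('screw',(317,35),(372,119))]:
    x,e=tri(C,[a,b]); print(n,x,F(x),e)
E
```

```text
[[233.716   11.1096]
 [363.1836  11.5976]
 [355.761  215.3209]
 [246.0289 214.5318]]
[[292.7477  94.6564]
 [412.0665  93.7557]
 [399.473  278.1921]
 [297.7253 278.4326]]
(array([0.6119, 0.2066, 0.007 ]), [[0.5, -0.3], [-0.4, 0.3]])
(array([ 0.6308,  0.0712, -0.0024]), [[-0.1, 0.1], [0.1, -0.1]])
(array([0.4109, 0.047 , 0.011 ]), [[-0.5, 0.3], [0.5, -0.3]])
(array([0.3983, 0.1774, 0.0208]), [[0.1, -0.1], [-0.1, 0.0]])
[0.5134 0.1067 0.1229 0.0068] [ 0.6 -0.3 -0.7 -0.6  0.2  0.3  0.3  1.1 -0.4  0.3  0.7  1.   0.7 -0.9
 -1.5 -0.9]
knob [0.5497 0.2592 0.1332] [ 54.7412 146.942  133.1795] [[-0.3, 0.2], [0.3, -0.2]]
b-+ [0.483  0.1252 0.0268] [-27.9349  22.0849  26.8479] [[0.0, -0.0], [-0.0, 0.0]]
b-- [0.4873 0.0795 0.0303] [-29.2617 -23.7791  30.3148] [[-0.5, 0.3], [0.5, -0.3]]
tin [0.4623 0.2353 0.0206] [-34.9543 133.8744  20.5816] [[-0.3, 0.2], [0.3, -0.2]]
reel [0.478  0.0044 0.0329] [-47.6928 -97.1998  32.9338] [[0.6, -0.4], [-0.5, 0.4]]
screw [0.596  0.1164 0.0243] [83.1831 -0.4623 24.3323] [[0.3, -0.2], [-0.3, 0.2]]
```

```bash
cat > go.py <<'E'
# usage: go.py fx fy z (mm, fixture frame) [tilt_deg] -> delta in tool axes
import sys
from h import *
from rig import telemetry
p=np.load('fix.npy'); s=telemetry.get_state(); R=Ro.from_rotvec(s['ee_rot']).as_matrix()
c,sn=np.cos(p[2]),np.sin(p[2]); M=np.array([[c,-sn,0],[sn,c,0],[0,0,1]]); o=np.array([p[0],p[1],0])
print('t',round(s['time'],2),'now fixture',M.T@(s['tcp_pos']-o)*1000,'force fix',M.T@s['force'],'op',round(s['opening'],3))
if len(sys.argv)>3:
    g=np.array(sys.argv[1:4],float)/1000; X=M@g+o
    print('delta tool',R.T@(X-s['tcp_pos']))
    tilt=np.radians(float(sys.argv[4])) if len(sys.argv)>4 else 0
    # target: tool x=-fy, y=-fx, z=-fz, then tilt about fixture x so z leans to +y
    Rt=M@Ro.from_euler('x',tilt).as_matrix()@np.array([[0,-1,0],[-1,0,0],[0,0,-1.]])
    print('rot tool deg',np.degrees(Ro.from_matrix(R.T@Rt).as_rotvec()))
E
python3 go.py -56 0 60;python3 go.py -56 0 21
```

```text
t 2.5 now fixture [-13.1512  58.1006 280.9112] force fix [0.0389 0.7574 0.0378] op 0.0
delta tool [0.058  0.0426 0.221 ]
rot tool deg [ 0.0542 -0.022  -0.0353]
t 2.5 now fixture [-13.1512  58.1006 280.9112] force fix [0.0389 0.7574 0.0378] op 0.0
delta tool [0.058  0.0426 0.26  ]
rot tool deg [ 0.0542 -0.022  -0.0353]
```

```bash
python3 -m crank '[[[0.058,0.043,0.04,0,0,0],[0.058,0.043,0.08,0,0,0],[0.058,0.043,0.221,0,0,0],[0.058,0.043,0.221,0,0,0],[0.058,0.043,0.221,0,0,0],[0.058,0.043,0.221,0,0,0],[0.058,0.043,0.221,0,0,0],[0.058,0.043,0.221,0,0,0]]]'; python3 snap.py w3; python3 go.py -56 0 21
```

```text
time: 3.17
tcp_pos: [0.4545, 0.0988, 0.0592]
ee_rot: [2.347, -2.08, -0.006]
force: [-0.0, 0.2, 1.4]
opening: -0.003
3.2167 [0.4569 0.0996 0.0613] [0.2619 0.0464 0.2619]
t 3.22 now fixture [-56.9544  -0.1163  61.3081] force fix [0.2656 0.0139 0.2619] op -0.003
delta tool [-0.0001 -0.001   0.0403]
rot tool deg [ 0.0633 -0.0075 -0.0998]
```

View pics/w3.png

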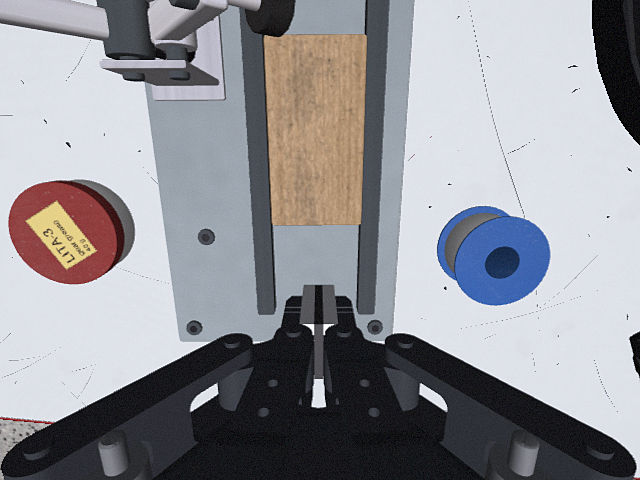

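```bash
python3 -m crank '[[[0,0,0.02,0,0,0],[0,0,0.04,0,0,0],[0,0,0.04,0,0,0],[0,0,0.04,0,0,0]]]'; python3 go.py -41 0 21
```

```text
time: 3.55
tcp_pos: [0.4587, 0.1006, 0.0228]
ee_rot: [-2.351, 2.08, -0.003]
force: [-0.2, 0.4, 0.3]
opening: 0.001
t 3.55 now fixture [-55.0116   0.707   22.8358] force fix [-0.1841  0.4659  0.2796] op 0.001
delta tool [ 0.0007 -0.014   0.0019]
rot tool deg [-0.1823  0.0107 -0.0279]
```

```bash
python3 -m crank '[[[0,-0.006,0.001,0,0,0],[0,-0.012,0.001,0,0,0],[0,-0.014,0.001,0,0,0],[0,-0.016,0.001,0,0,0],[0,-0.018,0.001,0,0,0],[0,-0.020,0.001,0,0,0],[0,-0.022,0.001,0,0,0],[0,-0.024,0.001,0,0,0]]]'; python3 go.py; python3 snap.py w4
```

```text
time: 4.22
tcp_pos: [0.4811, 0.1034, 0.0192]
ee_rot: [2.353, -2.081, -0.0]
force: [-0.8, 0.0, 0.5]
opening: -0.002
t 4.22 now fixture [-32.4145   0.6953  19.2087] force fix [-0.7486  0.1205  0.459 ] op -0.002
4.2667 [0.4817 0.1035 0.0193] [-0.6569  0.5667 -0.7877]
```

View pics/w4.png

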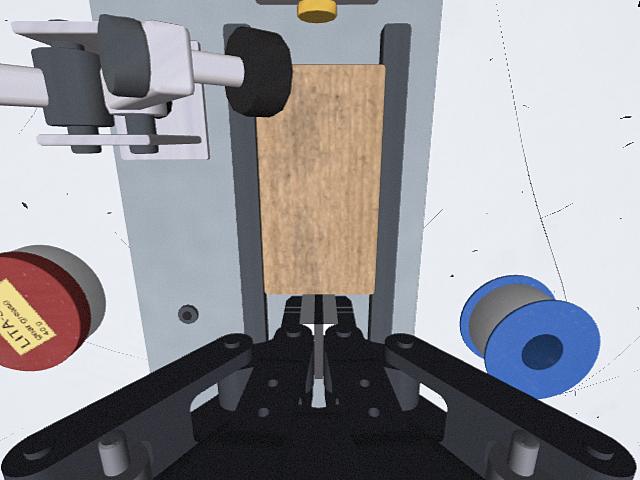

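```bash
python3 -m crank '[[[0,-0.002,0,0,0,0],[0,-0.004,0,0,0,0],[0,-0.006,0,0,0,0],[0,-0.008,0,0,0,0],[0,-0.009,0,0,0,0],[0,-0.010,0,0,0,0]]]'; python3 go.py; python3 snap.py w5
```

```text
time: 4.77
tcp_pos: [0.4912, 0.1047, 0.0193]
ee_rot: [2.353, -2.081, -0.0]
force: [0.2, -0.0, 1.6]
opening: -0.003
t 4.77 now fixture [-22.2758   0.701   19.3119] force fix [ 0.2179 -0.0298  1.602 ] op -0.003
4.8167 [0.4914 0.1047 0.0193] [ 0.1024  0.5553 -0.2067]
```

View pics/w5.png

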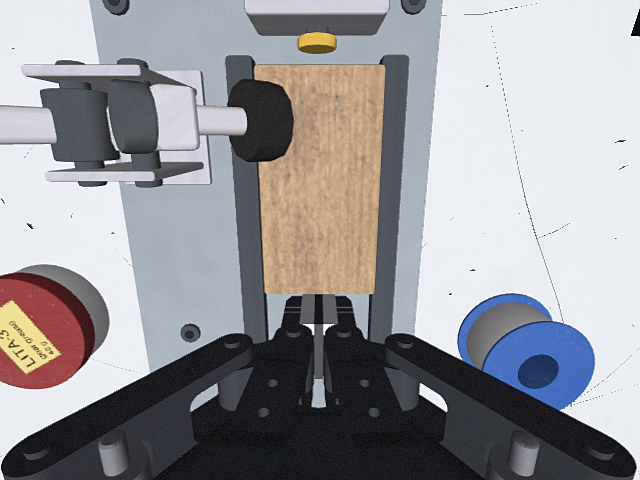

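```bash
python3 -m crank '[[[0,-0.001,0,0,0,0],[0,-0.002,0,0,0,0],[0,-0.003,0,0,0,0],[0,-0.003,0,0,0,0]]]'; python3 go.py;  python3 -m crank '[[[0,-0.0005,0,0,0,0],[0,-0.001,0,0,0,0],[0,-0.001,0,0,0,0]]]'; python3 go.py
```

```text
time: 5.15
tcp_pos: [0.4944, 0.1051, 0.0194]
ee_rot: [-2.353, 2.081, -0.001]
force: [-0.6, -1.1, -0.4]
opening: 0.003
t 5.15 now fixture [-19.0154   0.702   19.3621] force fix [-0.7081 -1.0371 -0.3806] op 0.003
time: 5.4
tcp_pos: [0.4951, 0.1051, 0.0193]
ee_rot: [-2.353, 2.081, -0.0]
force: [-0.5, 0.5, -0.5]
opening: 0.005
t 5.4 now fixture [-18.3124   0.7034  19.3479] force fix [-0.4347  0.607  -0.4557] op 0.005
```

```bash
for i in 1 2 3; do :; done; python3 -m crank '[[[0,-0.0005,0,0,0,0],[0,-0.001,0,0,0,0],[0,-0.001,0,0,0,0]]]'; python3 go.py;  python3 -m crank '[[[0,-0.0005,0,0,0,0],[0,-0.0005,0,0,0,0]]]'; python3 go.py; python3 snap.py w6
```

```text
time: 5.65
tcp_pos: [0.4963, 0.1053, 0.0193]
ee_rot: [-2.353, 2.081, -0.0]
force: [-0.2, -0.1, -0.7]
opening: -0.0
t 5.65 now fixture [-17.1932   0.6912  19.337 ] force fix [-0.2064 -0.0741 -0.7224] op -0.0
time: 5.82
tcp_pos: [0.4967, 0.1053, 0.0193]
ee_rot: [-2.353, 2.081, -0.0]
force: [-0.9, -0.3, 0.3]
opening: -0.0
t 5.82 now fixture [-16.7782   0.684   19.3212] force fix [-0.905  -0.1963  0.261 ] op -0.0
5.8667 [0.4967 0.1053 0.0193] [-0.2813  0.0979 -0.1813]
```

View pics/w6.png

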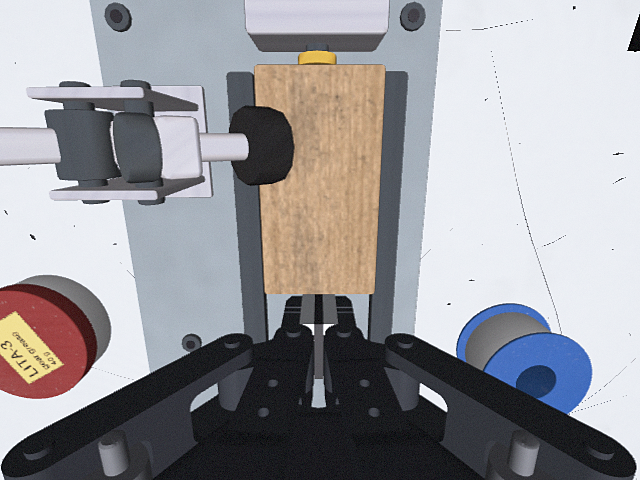

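```bash
python3 -m crank '[[[0,-0.0005,0,0,0,0],[0,-0.0005,0,0,0,0]]]'; python3 go.py;  python3 -m crank '[[[0,-0.0005,0,0,0,0],[0,-0.0005,0,0,0,0]]]'; python3 go.py
```

```text
time: 6.03
tcp_pos: [0.4972, 0.1054, 0.0193]
ee_rot: [-2.353, 2.081, -0.0]
force: [-0.2, -0.5, 0.1]
opening: -0.0
t 6.03 now fixture [-16.2873   0.6722  19.3238] force fix [-0.2139 -0.5     0.0559] op -0.0
time: 6.2
tcp_pos: [0.4976, 0.1054, 0.0193]
ee_rot: [-2.353, 2.081, -0.0]
force: [-0.6, -0.7, -0.3]
opening: -0.0
t 6.2 now fixture [-15.7987   0.6988  19.3229] force fix [-0.6686 -0.5778 -0.2778] op -0.0
```

```bash
python3 -m crank '[[[0,-0.0005,0,0,0,0],[0,-0.0005,0,0,0,0]]]'; python3 go.py
```

```text
time: 6.37
tcp_pos: [0.4976, 0.1054, 0.0193]
ee_rot: [2.353, -2.081, -0.001]
force: [-2.0, 0.3, 1.5]
opening: 0.0
t 6.37 now fixture [-15.8044   0.6799  19.2591] force fix [-1.9135  0.5066  1.476 ] op 0.0
```

```bash
python3 -m crank '[[[0,-0.0003,0,0,0,0],[0,-0.0003,0,0,0,0]]]'; python3 go.py
```

```text
time: 6.53
tcp_pos: [0.4977, 0.1054, 0.0192]
ee_rot: [2.352, -2.081, -0.001]
force: [-3.2, -1.1, 2.8]
opening: -0.001
t 6.53 now fixture [-15.7858   0.6654  19.2275] force fix [-3.2725 -0.6802  2.8228] op -0.001
```

```bash
python3 -m crank '[[[0,-0.0003,0,0,0,0],[0,-0.0003,0,0,0,0]]]'; python3 go.py
```

```text
time: 6.7
tcp_pos: [0.4977, 0.1054, 0.0192]
ee_rot: [2.352, -2.08, -0.002]
force: [-5.4, -0.7, 4.5]
opening: 0.003
t 6.7 now fixture [-15.7638   0.6415  19.2113] force fix [-5.4606  0.0061  4.4665] op 0.003
```

```bash
python3 -m crank '[[[0,-0.0003,0,0,0,0],[0,-0.0006,0,0,0,0],[0,-0.0006,0,0,0,0]]]'; python3 go.py
```

```text
time: 6.95
tcp_pos: [0.4977, 0.1054, 0.0192]
ee_rot: [2.351, -2.08, -0.003]
force: [-6.1, -0.5, 6.3]
opening: 0.0
t 6.95 now fixture [-15.7632   0.6656  19.1542] force fix [-6.1028  0.2804  6.3039] op 0.0
```

```bash
python3 -m crank '[[[0,-0.0002,0,0,0,0],[0,-0.0002,0,0,0,0],[0,-0.0002,0,0,0,0],[0,-0.0002,0,0,0,0]]]'; python3 go.py;  python3 snap.py w7; python3 go.py
```

```text
time: 7.28
tcp_pos: [0.4976, 0.1054, 0.0191]
ee_rot: [2.351, -2.08, -0.003]
force: [-7.0, -1.0, 6.0]
opening: -0.003
t 7.28 now fixture [-15.7892   0.6535  19.1294] force fix [-7.0457 -0.1143  5.9921] op -0.003
7.3333 [0.4977 0.1054 0.0191] [-7.352  -0.7098  6.2709]
t 7.33 now fixture [-15.7545   0.6592  19.1445] force fix [-7.3836  0.197   6.2709] op -0.002
```

```bash
python3 -m crank '[[[0,-0.0003,-0.0005,0,0,0],[0,-0.0005,-0.0008,0,0,0],[0,-0.0005,-0.0008,0,0,0],[0,-0.0005,-0.0008,0,0,0]]]'; python3 go.py
```

```text
time: 7.67
tcp_pos: [0.4977, 0.1053, 0.0194]
ee_rot: [2.351, -2.079, -0.004]
force: [-6.1, 0.2, 1.3]
opening: -0.001
t 7.67 now fixture [-15.7291   0.5563  19.4347] force fix [-6.0477  0.901   1.3459] op -0.001
```

```bash
python3 -m crank '[[[0,-0.0004,-0.0001,0,0,0],[0,-0.0007,-0.0002,0,0,0],[0,-0.0007,-0.0002,0,0,0],[0,-0.0007,-0.0002,0,0,0]]]'; python3 go.py
```

```text
time: 8.0
tcp_pos: [0.4977, 0.1053, 0.0194]
ee_rot: [2.35, -2.078, -0.006]
force: [-7.6, -0.3, 0.3]
opening: -0.001
t 8.0 now fixture [-15.7401   0.5542  19.4429] force fix [-7.5516  0.6628  0.3445] op -0.001
```

```bash
python3 -m crank '[[[0,-0.0004,0,0,0,0],[0,-0.0008,0,0,0,0],[0,-0.0008,0,0,0,0],[0,-0.0008,0,0,0,0],[0,-0.0008,0,0,0,0],[0,-0.0008,0,0,0,0]]]'; python3 go.py; python3 snap.py w8; python3 go.py
```

```text
time: 8.5
tcp_pos: [0.4977, 0.1052, 0.0192]
ee_rot: [2.349, -2.077, -0.007]
force: [-9.2, -1.3, 1.0]
opening: 0.001
t 8.5 now fixture [-15.7745   0.4946  19.2435] force fix [-9.3416 -0.2005  0.9739] op 0.001
8.55 [0.4977 0.1052 0.0192] [-9.1659 -0.5849  0.7338]
t 8.55 now fixture [-15.7533   0.4912  19.2488] force fix [-9.1684  0.5434  0.7338] op 0.0
```

View pics/w8.png

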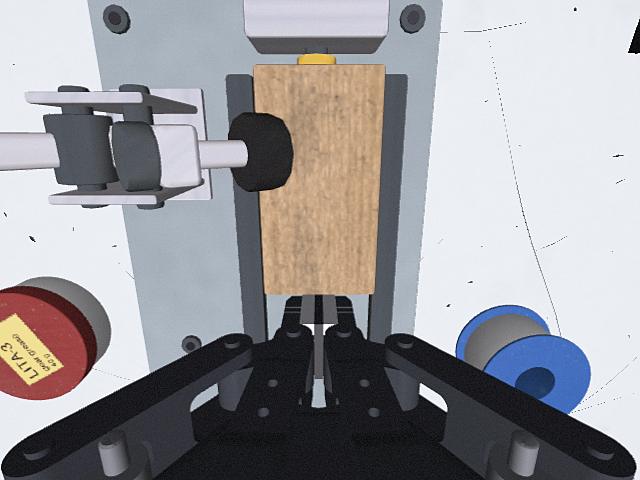

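```bash
python3 -m crank '[[[0,0.003,0,0,0,0],[0,0.006,0,0,0,0],[0,0.02,0,0,0,0],[0,0.035,0,0,0,0],[0,0.035,-0.03,0,0,0],[0,0.035,-0.07,0,0,0],[0,0.035,-0.11,0,0,0],[0,0.035,-0.15,0,0,0]]]'; python3 go.py 54 135 190 25; python3 snap.py w9
```

```text
time: 9.22
tcp_pos: [0.4671, 0.1017, 0.1723]
ee_rot: [-2.352, 2.081, -0.001]
force: [1.8, 0.0, -0.3]
opening: -0.001
t 9.22 now fixture [-46.5501   0.727  172.2576] force fix [ 1.759  -0.1701 -0.3184] op -0.001
delta tool [-0.1343 -0.1005 -0.0176]
rot tool deg [ -0.0916 -24.9952  -0.0086]
9.2667 [0.4715 0.1025 0.1795] [ 2.4371 -0.2655  6.1324]
```

View pics/w9.png

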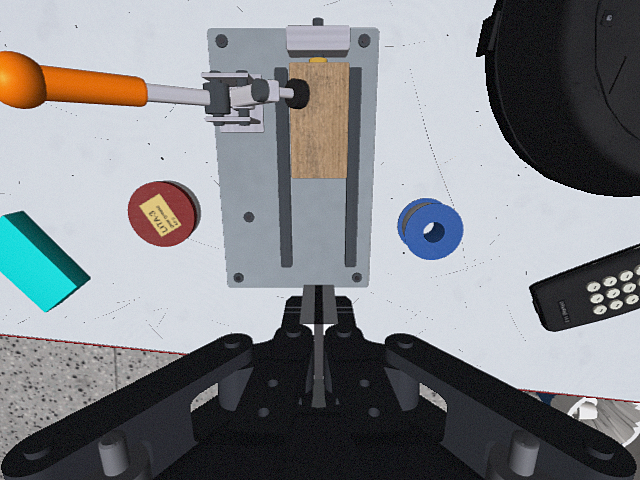

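```bash
python3 -m crank '[[[-0.025,-0.02,-0.018,0,-6,0],[-0.05,-0.04,-0.018,0,-12,0],[-0.075,-0.06,-0.018,0,-18,0],[-0.10,-0.08,-0.018,0,-25,0],[-0.134,-0.1,-0.018,0,-25,0],[-0.134,-0.1,-0.018,0,-25,0],[-0.134,-0.1,-0.018,0,-25,0]]]'; python3 go.py 54 143 150 25; python3 snap.py w10
```

```text
time: 9.85
tcp_pos: [0.5506, 0.2476, 0.1882]
ee_rot: [-2.11, 1.863, 0.465]
force: [0.2, -0.1, -0.7]
opening: 0.0
t 9.85 now fixture [ 54.2095 135.2951 188.1889] force fix [ 0.1741 -0.1329 -0.6859] op 0.0
delta tool [0.0091 0.0003 0.0379]
rot tool deg [-0.0713 -0.0395  0.0723]
9.9 [0.5497 0.247  0.1881] [ 0.052  -0.0475  0.0179]
```

View pics/w10.png

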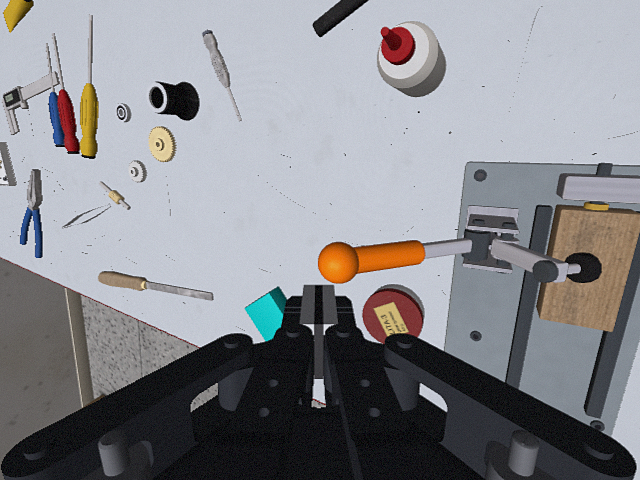

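```bash
python3 - <<'E'
from h import *
C=[dict(np.load(f'w{i}.npz')) for i in (1,2,9,10)]
p=np.load('fix.npy');c,s=np.cos(p[2]),np.sin(p[2]);M=np.array([[c,-s],[s,c]])
F=lambda X:np.r_[(M.T@(X[:2]-p[:2])),X[2]]*1000
uv=[(120,35),(209,149),(20,80),(338,263)]
x,e=tri(C,uv); print(x,F(x),e)
x,e=tri(C[1::2],uv[1::2]); print(x,F(x),e)
E
```

```text
[0.5496 0.2599 0.1304] [ 54.7102 147.6253 130.42  ] [[0.8, 1.3], [0.5, -0.3], [-2.8, -0.1], [0.9, -1.1]]
[0.5494 0.2598 0.1321] [ 54.5412 147.5232 132.0901] [[-0.0, -0.0], [0.0, 0.0]]
```

```bash
python3 go.py 54.5 140 147 25
```

```text
t 9.9 now fixture [ 53.2649 134.7822 188.1163] force fix [ 0.0458 -0.0536  0.0179] op -0.001
delta tool [ 0.0126 -0.0012  0.0395]
rot tool deg [-0.0254 -0.0509  0.04  ]
```

```bash
python3 -m crank '[[[0.006,-0.001,0.015,0,0,0],[0.0126,-0.001,0.03,0,0,0],[0.0126,-0.001,0.038,0,0,0],[0.0126,-0.001,0.0385,0,0,0],[0.0126,-0.001,0.0385,0,0,0]]]'; python3 go.py 54.5 142 142 25; python3 snap.py w11; python3 - <<'E'
from rig import grab_frame
import cv2
f=grab_frame('scene')[:,:,::-1][200:340,220:400]; cv2.imwrite('pics/s11.png',cv2.resize(f,None,fx=4,fy=4,interpolation=cv2.INTER_CUBIC))
E
```

```text
time: 10.32
tcp_pos: [0.5496, 0.2516, 0.1481]
ee_rot: [-2.109, 1.866, 0.468]
force: [0.2, 0.3, -0.8]
opening: 0.002
t 10.32 now fixture [ 53.6733 139.3998 148.1357] force fix [ 0.2416  0.2458 -0.7715] op 0.002
delta tool [ 0.0002 -0.0008  0.0067]
rot tool deg [ 0.0209 -0.0131 -0.0398]
10.3667 [0.5501 0.2517 0.1487] [-0.1121  0.5436 -0.1191]
```

View pics/w11.png

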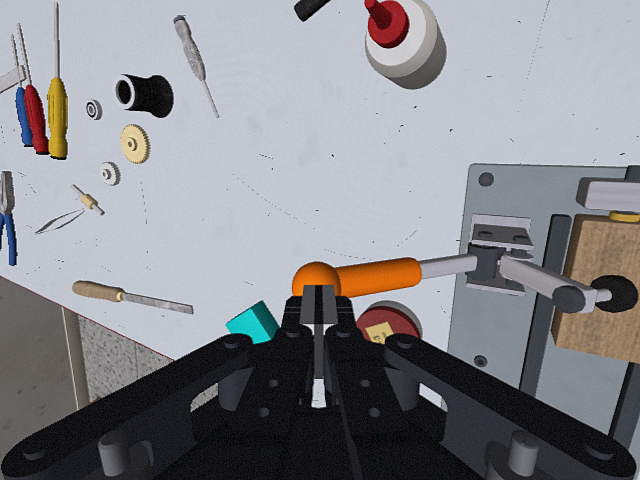

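View pics/s11.png

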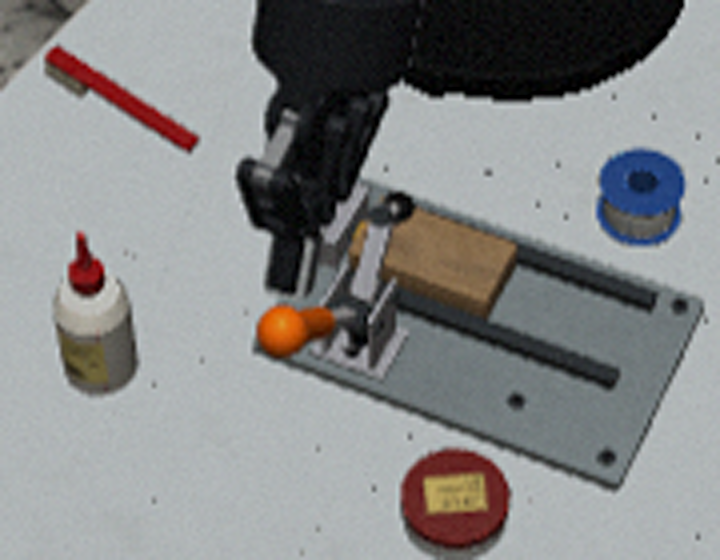

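```bash
python3 -m crank '[[[0,0,0.002,0,0,0],[0,0,0.004,0,0,0],[0,0,0.004,0,0,0]]]'; python3 go.py;  python3 -m crank '[[[0,0,0.001,0,0,0],[0,0,0.002,0,0,0],[0,0,0.002,0,0,0]]]'; python3 go.py
```

```text
time: 10.67
tcp_pos: [0.5498, 0.2535, 0.1446]
ee_rot: [-2.109, 1.865, 0.467]
force: [0.6, 1.1, 0.4]
opening: -0.002
t 10.67 now fixture [ 54.1138 141.2682 144.6025] force fix [0.7004 0.9828 0.4178] op -0.002
time: 10.92
tcp_pos: [0.5496, 0.2543, 0.1425]
ee_rot: [-2.109, 1.865, 0.468]
force: [0.1, -0.6, 0.1]
opening: 0.001
t 10.92 now fixture [ 53.9909 142.1086 142.5262] force fix [ 0.0433 -0.5609  0.1228] op 0.001
```

```bash
python3 -m crank '[[[0,0,0.001,0,0,0],[0,0,0.001,0,0,0]]]'; python3 go.py;  python3 -m crank '[[[0,0,0.001,0,0,0],[0,0,0.001,0,0,0]]]'; python3 go.py
```

```text
time: 11.08
tcp_pos: [0.5495, 0.2548, 0.1416]
ee_rot: [-2.109, 1.865, 0.468]
force: [0.7, -0.2, -0.6]
opening: -0.002
t 11.08 now fixture [ 53.9996 142.5293 141.5852] force fix [ 0.6921 -0.2933 -0.5676] op -0.002
time: 11.25
tcp_pos: [0.5497, 0.2551, 0.1411]
ee_rot: [-2.109, 1.865, 0.467]
force: [-1.0, -1.7, 3.1]
opening: 0.001
t 11.25 now fixture [ 54.1945 142.7994 141.0828] force fix [-1.2381 -1.6087  3.1279] op 0.001
```

```bash
python3 -m crank '[[[0,0,0.001,0,0,0],[0,0,0.001,0,0,0]]]'; python3 go.py;  python3 -m crank '[[[-0.0003,0,0.001,0,0,0],[-0.0003,0,0.001,0,0,0]]]'; python3 go.py
```

```text
time: 11.42
tcp_pos: [0.5497, 0.2556, 0.1406]
ee_rot: [-2.108, 1.865, 0.468]
force: [-1.5, -2.8, 6.6]
opening: 0.003
t 11.42 now fixture [ 54.2498 143.3561 140.5653] force fix [-1.8624 -2.6413  6.6349] op 0.003
time: 11.58
tcp_pos: [0.5496, 0.2563, 0.1399]
ee_rot: [-2.108, 1.864, 0.468]
force: [-2.2, -1.9, 8.0]
opening: -0.002
t 11.58 now fixture [ 54.2532 144.092  139.9417] force fix [-2.3956 -1.6534  7.9694] op -0.002
```

```bash
python3 -m crank '[[[-0.0005,0,0.0014,0,0,0],[-0.001,0,0.0028,0,0,0],[-0.0014,0,0.0042,0,0,0],[-0.0014,0,0.0042,0,0,0]]]'; python3 go.py;
```

```text
time: 11.92
tcp_pos: [0.5492, 0.2598, 0.137]
ee_rot: [-2.108, 1.864, 0.469]
force: [-2.4, -0.4, 8.0]
opening: 0.006
t 11.92 now fixture [ 54.2558 147.566  136.9592] force fix [-2.4615 -0.0607  8.0189] op 0.006
```

```bash
python3 -m crank '[[[-0.0005,0,0.002,0,0,0],[-0.001,0,0.004,0,0,0],[-0.0014,0,0.006,0,0,0],[-0.0018,0,0.008,0,0,0],[-0.0022,0,0.010,0,0,0],[-0.0026,0,0.012,0,0,0],[-0.0028,0,0.0138,0,0,0]]]'; python3 go.py;
```

```text
time: 12.5
tcp_pos: [0.5487, 0.2686, 0.1262]
ee_rot: [-2.107, 1.863, 0.468]
force: [-1.2, 1.0, 9.0]
opening: -0.001
t 12.5 now fixture [ 54.9234 156.4046 126.1682] force fix [-1.0597  1.1086  8.959 ] op -0.001
```

```bash
python3 -m crank '[[[-0.0003,0,0.002,0,0,0],[-0.0006,0,0.004,0,0,0],[-0.0008,0,0.006,0,0,0],[-0.0009,0,0.008,0,0,0],[-0.001,0,0.010,0,0,0],[-0.001,0,0.012,0,0,0]]]'; python3 go.py;
```

```text
time: 13.0
tcp_pos: [0.5482, 0.2742, 0.1152]
ee_rot: [-2.107, 1.864, 0.467]
force: [-0.3, 1.5, 7.0]
opening: 0.005
t 13.0 now fixture [ 55.0888 162.0038 115.2142] force fix [-0.107   1.525   7.0387] op 0.005
```

```bash
python3 -m crank '[[[-0.0001,0,0.002,0,0,0],[-0.0002,0,0.004,0,0,0],[-0.0003,0,0.006,0,0,0],[-0.0004,0,0.008,0,0,0],[-0.0005,0,0.010,0,0,0],[-0.0005,0,0.012,0,0,0],[-0.0004,0,0.014,0,0,0]]]'; python3 go.py;
```

```text
time: 13.58
tcp_pos: [0.5463, 0.2797, 0.1012]
ee_rot: [-2.109, 1.865, 0.468]
force: [0.3, -0.5, 1.9]
opening: -0.003
t 13.58 now fixture [ 53.9112 167.649  101.235 ] force fix [ 0.2478 -0.5535  1.886 ] op -0.003
```

```bash
python3 -m crank '[[[0.0002,0,0.003,0,0,0],[0.0006,0,0.006,0,0,0],[0.001,0,0.009,0,0,0],[0.0015,0,0.012,0,0,0],[0.002,0,0.015,0,0,0],[0.0025,0,0.018,0,0,0],[0.003,0,0.021,0,0,0],[0.0035,0,0.0235,0,0,0]]]'; python3 go.py 54.5 176 69 25; python3 snap.py w12
```

```text
time: 14.25
tcp_pos: [0.5456, 0.2865, 0.0785]
ee_rot: [-2.109, 1.865, 0.468]
force: [0.0, -0.3, -0.5]
opening: -0.002
t 14.25 now fixture [ 54.03   174.5012  78.4751] force fix [ 0.0167 -0.263  -0.5275] op -0.002
delta tool [ 0.0026 -0.0005  0.0092]
rot tool deg [ 0.0004 -0.0035 -0.0263]
14.3 [0.5454 0.2865 0.0781] [-0.2755 -0.4857 -0.4203]
```

View pics/w12.png

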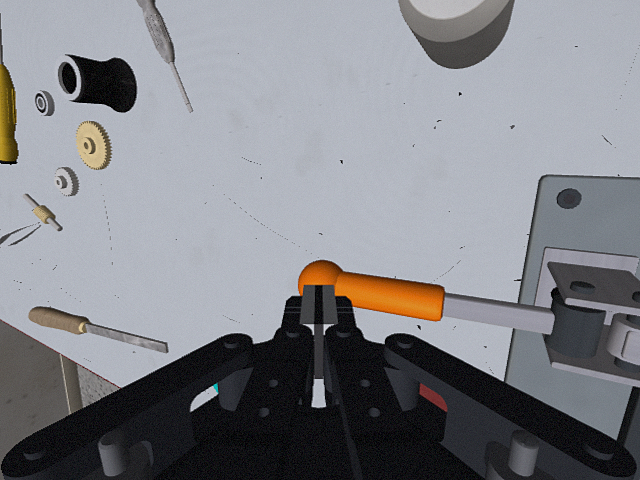

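```bash
python3 -m crank '[[[0.001,0,0.002,0,0,0],[0.002,0,0.004,0,0,0],[0.0025,0,0.006,0,0,0],[0.0026,0,0.0075,0,0,0],[0.0026,0,0.0075,0,0,0]]]'; python3 go.py;  python3 -m crank '[[[0,0,0.001,0,0,0],[0,0,0.001,0,0,0]]]'; python3 go.py
```

```text
time: 14.72
tcp_pos: [0.5454, 0.2872, 0.0707]
ee_rot: [-2.109, 1.865, 0.468]
force: [-1.0, -0.6, 0.4]
opening: 0.003
t 14.72 now fixture [ 53.9445 175.2587  70.6559] force fix [-1.0826 -0.4751  0.429 ] op 0.003
time: 14.88
tcp_pos: [0.5455, 0.2877, 0.07]
ee_rot: [-2.109, 1.865, 0.468]
force: [0.0, -0.5, -1.0]
opening: -0.001
t 14.88 now fixture [ 54.0957 175.7136  70.0181] force fix [-0.0198 -0.483  -0.9572] op -0.001
```

```bash
python3 -m crank '[[[0.0004,0,0.001,0,0,0],[0.0004,0,0.001,0,0,0]]]'; python3 go.py;  python3 -m crank '[[[0.0004,0,0.001,0,0,0],[0.0004,0,0.001,0,0,0]]]'; python3 go.py
```

```text
time: 15.05
tcp_pos: [0.5455, 0.2877, 0.0689]
ee_rot: [-2.109, 1.865, 0.467]
force: [-0.5, 0.5, -0.1]
opening: -0.001
t 15.05 now fixture [ 54.0958 175.736   68.9414] force fix [-0.4665  0.6057 -0.1385] op -0.001
time: 15.22
tcp_pos: [0.5455, 0.2878, 0.0678]
ee_rot: [-2.109, 1.865, 0.468]
force: [-0.2, 0.6, -1.1]
opening: 0.001
t 15.22 now fixture [ 54.0579 175.7694  67.8055] force fix [-0.1692  0.6185 -1.1203] op 0.001
```

```bash
python3 -m crank '[[[0.0004,0,0.001,0,0,0],[0.0004,0,0.001,0,0,0]]]'; python3 go.py
```

```text
time: 15.38
tcp_pos: [0.5456, 0.2879, 0.0668]
ee_rot: [-2.109, 1.865, 0.467]
force: [-0.6, 0.3, 0.3]
opening: 0.001
t 15.38 now fixture [ 54.208  175.8641  66.8163] force fix [-0.5375  0.3597  0.2837] op 0.001
```

```bash
python3 -m crank '[[[0.0003,0,0.0007,0,0,0],[0.0003,0,0.0007,0,0,0]]]'; python3 go.py
```

```text
time: 15.55
tcp_pos: [0.5457, 0.288, 0.0666]
ee_rot: [-2.108, 1.865, 0.468]
force: [-1.3, -1.5, 5.6]
opening: 0.003
t 15.55 now fixture [ 54.315  175.9725  66.623 ] force fix [-1.4965 -1.3246  5.5549] op 0.003
```

```bash
python3 -m crank '[[[0.0003,0,0.0007,0,0,0],[0.0003,0,0.0007,0,0,0]]]'; python3 go.py
```

```text
time: 15.72
tcp_pos: [0.5458, 0.2881, 0.0664]
ee_rot: [-2.108, 1.864, 0.468]
force: [-2.6, -3.6, 9.4]
opening: -0.001
t 15.72 now fixture [ 54.3704 176.0479  66.4284] force fix [-2.9794 -3.2572  9.3731] op -0.001
```

```bash
python3 -m crank '[[[0,0,0,0,0,0],[0,0,0,0,0,0],[0,0,0,0,0,0],[0,0,0,0,0,0],[0,0,0,0,0,0],[0,0,0,0,0,0]]]'; python3 go.py; python3 snap.py w13
```

```text
time: 16.22
tcp_pos: [0.5458, 0.288, 0.0664]
ee_rot: [-2.108, 1.864, 0.468]
force: [-2.0, -2.7, 9.8]
opening: -0.004
t 16.22 now fixture [ 54.3445 176.0113  66.4226] force fix [-2.2845 -2.4742  9.7722] op -0.004
16.2667 [0.5457 0.288  0.0664] [-2.5147 -2.1458  9.0917]
```

View pics/w13.png

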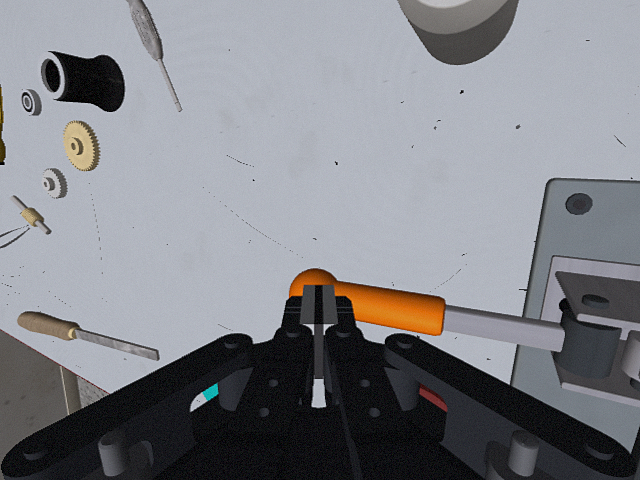

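Steady 10 N is on the locked handle, with the finger on the ball at about (318,285). I'll back straight off along the tool, then look at the block and the pad.

```bash
python3 -m crank '[[[0,0,-0.002,0,0,0],[0,0,-0.006,0,0,0],[0,0,-0.02,0,0,0],[0,0,-0.05,0,0,0],[0,0,-0.09,0,0,0],[0,0,-0.13,0,0,0],[0,0,-0.15,0,0,0],[0,0,-0.15,0,0,0]]]'; python3 go.py -20 40 250
```

```text
time: 16.93
tcp_pos: [0.5565, 0.2234, 0.207]
ee_rot: [-2.105, 1.862, 0.458]
force: [0.7, 0.1, 0.1]
opening: 0.002
t 16.93 now fixture [ 57.0655 110.5931 206.9809] force fix [0.6691 0.034  0.092 ] op 0.002
delta tool [ 0.0457  0.0765 -0.0695]
rot tool deg [-0.5364 24.9887 -0.0401]
```

```bash
python3 -m crank '[[[0.01,0.015,-0.03,0,6,0],[0.02,0.03,-0.06,0,12,0],[0.045,0.06,-0.07,0,18,0],[0.045,0.076,-0.07,0,25,0],[0.045,0.076,-0.07,0,25,0],[0.045,0.076,-0.07,0,25,0]]]'; python3 go.py; python3 snap.py w14; python3 - <<'E'
from rig import grab_frame
import cv2
f=grab_frame('scene')[:,:,::-1][200:340,220:400]; cv2.imwrite('pics/s14.png',cv2.resize(f,None,fx=4,fy=4,interpolation=cv2.INTER_CUBIC))
E
```

```text
time: 17.43
tcp_pos: [0.4855, 0.1469, 0.2459]
ee_rot: [-2.356, 2.078, 0.001]
force: [-0.6, -0.8, 0.5]
opening: 0.001
t 17.43 now fixture [-22.7917  43.3639 245.8818] force fix [-0.6561 -0.7701  0.4819] op 0.001
17.4833 [0.4862 0.1466 0.2457] [-0.0688  0.3978 -0.4781]
```

View pics/w14.png

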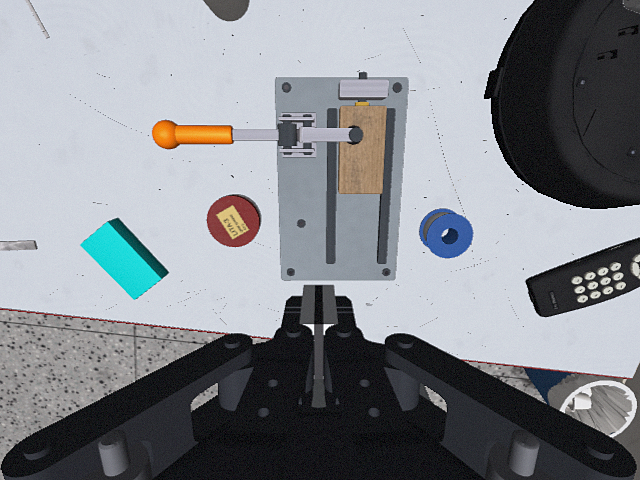

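View pics/s14.png

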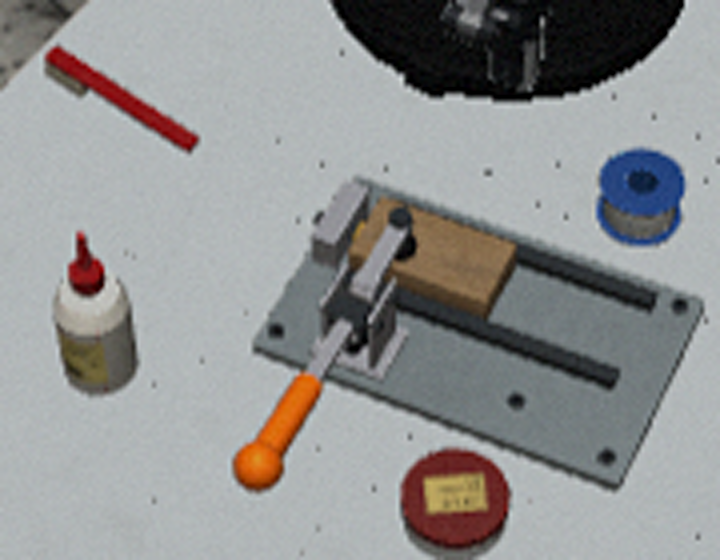

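```bash
python3 - <<'E'
from h import *
c=dict(np.load('w14.npz')); p=np.load('fix.npy');co,s=np.cos(p[2]),np.sin(p[2]);M=np.array([[co,-s],[s,co]])
for n,uv,z in [('b',(340,193),.034),('b',(382,194),.034),('bfront',(385,107),.034),('knob',(166,134),.0555),('tin',(234,221),.024),('reel',(451,232),.03)]:
    X=onz(c,uv,z)[0]; print(n,(M.T@(X[:2]-p[:2]))*1000)
from rig import job; print(job.sign_off())
E
```

```text
b [-2.7795 20.2517]
b [ -3.7784 -23.0172]
bfront [ 80.089  -21.5101]
knob [ 54.8086 183.144 ]
tin [-34.7094 133.8333]
reel [ -45.2501 -100.0322]
the job is handed in; nothing more can be done
None
```

The block is home against the brass screw and the clamp is locked over it. I handed the job in at about 17.5 s of the 67 s; the hand-in reports no verdict.

- **Seating the block:** I slid it with closed fingers until it stopped moving at the screw, then built the push up to a steady reading of about 9 N. A stiff side load of about 6 N upward crept in while pushing, so I eased it off. The force readings I took there stayed below 10 N.
- **Locking the handle:** I pushed the orange ball down along its arc with a 25° tilt; readings peaked at about 9 N. It snapped over its centre, and I then held it on its stop with about 10 N for over half a second. I could not measure the handle angle directly. The ball came out at fixture y ≈ 183 mm, against 182 mm expected when locked.
- **Last checks (single view):** The block's edges put its centre at about x = 38–39 mm, inside the 33.5–41.5 mm home range. The pad is down on its top, though its force could not be measured. The arm was clear of everything.
- **Tin, bottle and reel:** The tin measured within 1 mm of its first position. The reel measured about 4 mm off, which is within measuring error because the view is oblique; it and the bottle sit at the same pixels in the fixed camera as before I worked the handle.

The fixed cameras and the wrist camera disagreed by a few millimetres on heights and positions. I therefore worked from the wrist views and found each contact by force.

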